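Screwdrivers back in their own cradles

TASK

The red, blue and dark grey screwdrivers have been put back in one another's cradles. Swap them round so that each lies properly in the cradle of its own colour, lengthwise between the side lugs with its handle centred and resting on both saddles (either way round); the white cradle is spare and can be used on the way. Do not disturb the loupe, the tape roll or the small jar.

Things in the scene. Friction and masses are not known exactly. Their poses are not given: they have to be found in the camera images.
- red_handle (a point): Red precision screwdriver, 144 mm long, 25-50 g, loose, lying level. Point: centre of the ribbed handle, on its axis, near the balance point. y runs along the handle, away from the thin blade (tip 92 mm off at -y); z up. Handle: 80 mm long, grips at 12 mm wide, 12 mm high (looks 14 mm, round); squeeze along x. Starts in another colour's cradle.
- blue_handle (a point): Blue precision screwdriver, 149 mm long, 25-50 g, loose, lying level. Point: centre of the ribbed handle, on its axis, near the balance point. y runs along the handle, away from the thin blade (tip 95 mm off at -y); z up. Handle: 80 mm long, grips at 12 mm wide, 12 mm high (looks 14 mm, round); squeeze along x. Starts in another colour's cradle.
- grey_handle (a point): Dark grey precision screwdriver, 154 mm long, 25-50 g, loose, lying level. Point: centre of the ribbed handle, on its axis, near the balance point. y runs along the handle, away from the thin blade (tip 97 mm off at -y); z up. Handle: 80 mm long, grips at 12 mm wide, 12 mm high (looks 14 mm, round); squeeze along x. Starts in another colour's cradle.
- red_cradle: Red cradle, home of the red driver, fixed. Base 60 x 120 x 6 mm; at y = -28 and +28 mm two saddles 10 mm thick (46 mm clear between them), flat seats at z = 14 mm, 30 mm wide in x between side lugs that rise to z = 24 mm. Origin: centre of underside; y lengthwise, z up. A driver lies along y on both saddles, its axis at z = 20 mm.
- blue_cradle: Blue cradle, home of the blue driver. Fixed; same shape and frame as the red cradle: base 60 x 120 mm, seats at z = 14 mm on saddles at y = -28 and +28 mm, lugs to z = 24 mm, origin at the centre of the underside, y lengthwise. Holds one driver.
- grey_cradle: Dark grey cradle, home of the dark grey driver. Fixed; same shape and frame as the red cradle: base 60 x 120 mm, seats at z = 14 mm on saddles at y = -28 and +28 mm, lugs to z = 24 mm, origin at the centre of the underside, y lengthwise. Holds one driver.
- spare_cradle: White spare cradle, no driver's home, empty at the start: a free spot to put a driver down on the way. Fixed; same shape and frame as the red cradle: base 60 x 120 mm, seats at z = 14 mm on saddles at y = -28 and +28 mm, lugs to z = 24 mm, origin at the centre of the underside, y lengthwise. Holds one driver.
- loupe: Black eye loupe standing on the desk among the cradles, 38 mm across, 32 mm high, loose; bystander, leave where it stands. Origin: centre of its underside.
- tape: Roll of black tape lying flat behind the cradles, 58 mm across, 19 mm high, loose; bystander, leave it. Origin: centre of its underside.
- jar: Small beige open jar behind the cradles, 39 mm across, 42 mm high, loose; bystander, leave it. Origin: centre of its underside.

How it is judged (in metres and radians):
At the end, for the whole second after the job is handed in: Each driver lies in the cradle of its own colour: handle centre within 15 mm horizontally of the cradle centre and 16 to 25 mm above its underside, within 0.3 rad along it (either way round), level within 0.1 rad. Loupe, tape roll and jar within 20 mm of where they stood (horizontal distance between red_handle and red_cradle below 0.015 m and z of red_handle in the frame of red_cradle between 0.016 and 0.025 m and angle between the y axis of red_handle and the y axis of red_cradle, either way round below 0.3 rad and angle between red_handle's own y axis and vertical between 1.47 and 1.67 rad and horizontal distance between blue_handle and blue_cradle below 0.015 m and z of blue_handle in the frame of blue_cradle between 0.016 and 0.025 m and angle between the y axis of blue_handle and the y axis of blue_cradle, either way round below 0.3 rad and angle between blue_handle's own y axis and vertical between 1.47 and 1.67 rad and horizontal distance between grey_handle and grey_cradle below 0.015 m and z of grey_handle in the frame of grey_cradle between 0.016 and 0.025 m and angle between the y axis of grey_handle and the y axis of grey_cradle, either way round below 0.3 rad and angle between grey_handle's own y axis and vertical between 1.47 and 1.67 rad and distance of each of loupe, tape, jar from where it was at the start of the episode below 0.02 m); the robot touches nothing.
It fails at once if the loupe is pushed or carried away from its place (more than 30 mm) (distance of loupe from where it was at the start of the episode above 0.03 m).
It fails at once if the tape roll is pushed or carried away from its place (more than 30 mm) (distance of tape from where it was at the start of the episode above 0.03 m).
It fails at once if the jar is pushed or carried away from its place (more than 30 mm) (distance of jar from where it was at the start of the episode above 0.03 m).
It also fails if it takes over 96 s, if anything falls off the work surface, if the arm or the gripper's body presses on something with over 40 N, if the wrist force passes 120 N, or if a joint passes its speed limit or range.

ROBOT

A 6-joint arm with a two-finger parallel gripper is mounted at the origin on a cart in front of the work surface, level with it; the furniture and walls round the work are solid. World frame = base frame: x ahead of the robot, y to its left, z up, the work surface at z = 0. Lengths are in mm, angles in rad, forces in N, time in s.
With the tool pointing down it reaches from about 350 to 875 mm from the base axis. Payload 4.2 kg.
Tool frame: the origin (TCP) lies midway between the tips of the shut fingers; the grasp point (between the pads) lies 19 mm behind it (arm.grasp_offset is the distance from the TCP to the grasp point, in mm); z points along the fingers, y is the line along which they close (so a half turn about z gives the same grasp; the last joint's range is limited). The gripper opens to 85 mm and grips with 20 to 120 N. Pads are 22 mm wide; open, the fingers measure 114 mm over their backs; the gripper's body (76 mm by 85 mm) begins 54 mm behind the grasp point. The pads swing forward as they close: fully open they stand 13 mm farther back than shut.
Start: joints at [1.524, 0.385, 0.008, 0, -1.194, -0.259], TCP at [188.128, 595.993, 231.312] pointing down, gripper open.
Joint ranges: [-3.14, 3.14], [-1.21, 2.06], [-1.07, 1.41], [-3.16, 2.05], [-2.99, -0.16], [-3.1, 3.1]. Speed limits (rad/s): [2.79, 2.79, 3.14, 3.14, 3.14, 3.14].

INTERFACE

Orientations are given as a unit quaternion [x, y, z, w].
In Python, from bench import arm gives the robot as it stands. The module is installed in compiled form; this text tells all that it offers.
- The arm moves only by the tool servo_tool, never from a script. Its argument "increments" is a list of rows, each a list of 7 numbers: the opening, from 0 (shut) to 1 (fully open), then the shift along the tool's x, y, z in m, then the turn, a rotation vector about the tool's x, y, z in degrees. In form: [[grip, x, y, z, ax, ay, az], ...]. A call has 1 to 12 rows; each row is the pose to reach, as a shift and turn from the pose commanded when the call began, along the tool's axes at that moment; what a row does not reach only later rows make up. A row lasts 1/8 s, in which the tool goes at most 62.5 mm and 10.7 degrees, less where a joint would pass 70% of its speed; a pose out of reach is approached as far as the arm can. A call with a gripper value outside its range is refused whole. The fingers move at their own pace and stop on an object; the grip force is fixed at half the most. Time passes only in rows, so rows that repeat a pose let the fingers close. It gives the time, the measured TCP pose, the force, the opening and the grip force at its end, in the units of the state.
- arm.read_state(): the state, without advancing time (a new reading comes with each control period).
- arm.get_image(name): name is "scene" or "side" or "wrist"; returns a dict with "color" (420x560x3 uint8, red, green, blue), "fx", "fy", "cx", "cy" (pixels), "k1" (the pictures are not rectified: a ray, as slopes to the right and down, at radius r is drawn at 1 + k1 r^2 times it, then the intrinsics apply), "rvec" (rotation vector, rad) and "tvec" (3), from world to camera coordinates, as OpenCV has them; the wrist camera has in their place "hand_eye" (4x4, takes a point from camera to tool coordinates, whose origin is the TCP and whose axes are the flange's). Camera axes: x right, y down, z forward; pixel columns grow to the right and rows downward; lengths in mm; the calibration is good to about 2 mm. A picture is of the moment at which its call begins: read the wrist's pose just before it. There is no depth.
- arm.job_done(): hands the job in; it is judged then, once.
Trained networks look in the newest picture that a camera, given by its name, has taken for a name from the list of things; names that differ only in an ending like _2 or _b are one class to them, and where a whole thing is asked for, a point or a joint stands for the part that bears it (a point fixed in the world has none). Each returns a list of dicts, best first, with "p" (0 to 1); they miss things now and then, are a little off and sometimes report something else, mostly with a low value. They report only what shows in the picture. A call takes as long as a camera call.
- arm.look_for(camera, thing): "box" ([centre column, centre row, width, height] in pixels, round what is visible of it).
- arm.spot_point(camera, thing): "centre" ([column, row] in pixels: a listed point, or the origin of a listed thing).
The state is a dict: "clock": time; "joints": joint angles; "joint_vel": joint speeds; "joint_efforts": joint torques, N m; "position": TCP position; "ee_rot": TCP orientation; "contact_force": force on the tool from outside, world axes, zero at the start; "wrist_torque": the same for the moment, N m; "gripper_width": finger opening in mm; "grasp_force": force on a finger pad.
Only numpy, scipy, OpenCV 4.12 (cv2) and the standard library are available. Lean on these libraries where they do the work, as an engineer would, in place of code of your own. Each camera call takes 0.05 s, during which the arm holds its last target. There are 200 camera calls.

## Working session

There is one attempt and no reset: what is moved stays moved. The work goes in short steps, Python scripts to look and compute and a tool call to move; the robot and the scene stay as the last step left them, time stands still between calls to the robot, and variables do not carry over. Pictures are saved under pics/ and viewed, at most 14 in all, crops included, and the job is handed in when it is done.

Besides the shell and the picture viewer there is one more tool, called after ">>>" by a JSON object that holds its "op" and its "data", one argument or row to a line. servo_tool: Moves the arm, as the interface text tells. Its arguments: {"type":"object","properties":{"increments":{"type":"array","items":{"type":"array","items":{"type":"number"}}}},"required":["increments"]}

```bash
mkdir -p pics; cat > h.py <<'E'
import numpy as np, cv2
from bench import arm
from scipy.spatial.transform import Rotation as R
def cam(im,st=None):
    if 'rvec' in im:
        Rm=cv2.Rodrigues(np.array(im['rvec'],float))[0]; t=np.array(im['tvec'],float).ravel()
        return Rm.T,-Rm.T@t
    H=np.array(im['hand_eye']); Rt=R.from_quat(st['ee_rot']).as_matrix()
    return Rt@H[:3,:3], Rt@H[:3,3]+np.array(st['position'])
def undist(im,px):
    d=np.array([(px[0]-im['cx'])/im['fx'],(px[1]-im['cy'])/im['fy']]); u=d.copy()
    for _ in range(20): u=d/(1+im['k1']*(u@u))
    return u
def toz(im,px,z,st=None):
    Rm,c=cam(im,st); u=undist(im,px); v=Rm@np.array([u[0],u[1],1.])
    return c+v*(z-c[2])/v[2]
E
python3 - <<'E'
from h import *
st=arm.read_state(); print({k:np.round(v,3).tolist() for k,v in st.items()})
Z=dict(red_handle=20,blue_handle=20,grey_handle=20,red_cradle=0,blue_cradle=0,grey_cradle=0,spare_cradle=0,loupe=0,tape=0,jar=0)
for n in ['scene','side','wrist']:
    st=arm.read_state(); im=arm.get_image(n); cv2.imwrite(f'pics/{n}0.png',im['color'][:,:,::-1])
    print(n,im['fx'],im['k1'],cam(im,st)[1].round())
    for k,z in Z.items():
        for d in arm.spot_point(n,k)[:2]: print(n,k,round(d['p'],2),np.round(d['centre']),toz(im,d['centre'],z,st).round(1))
E
```

```text
{'clock': 0.0, 'joints': [1.524, 0.386, 0.007, -0.001, -1.194, -0.259], 'joint_vel': [-0.001, -0.001, 0.001, -0.0, 0.0, -0.0], 'joint_efforts': [-0.001, -39.229, 18.84, 4.186, -0.005, 0.0], 'position': [187.964, 595.453, 230.225], 'ee_rot': [0.988, -0.152, -0.0, 0.001], 'contact_force': [0.159, 0.122, 0.105], 'wrist_torque': [-0.017, -0.049, 0.029], 'grasp_force': 0.0, 'gripper_width': 85.399}
scene 421.2037375659859 -0.009658119406755095 [ 89. 377. 764.]
scene red_handle 0.48 [397. 185.] [ 478.  -240.3   20. ]
scene red_handle 0.25 [314. 247.] [455.9  30.7  20. ]
scene blue_handle 0.73 [193. 320.] [460.7 317.6  20. ]
scene grey_handle 0.52 [260. 264.] [488.5 147.8  20. ]
scene grey_handle 0.34 [344. 207.] [501.3 -93.3  20. ]
scene red_cradle 0.87 [260. 273.] [480.1 153.6   0. ]
scene blue_cradle 0.68 [395. 193.] [ 472.7 -234.3    0. ]
scene grey_cradle 0.94 [198. 316.] [470.7 304.2   0. ]
scene grey_cradle 0.47 [316. 247.] [462.7  19.4   0. ]
scene spare_cradle 0.96 [344. 208.] [ 507.8 -103.5    0. ]
scene loupe 0.63 [318. 248.] [457.2  18.   -0. ]
scene tape 0.88 [293. 176.] [661.4 -67.3   0. ]
scene jar 0.62 [206. 225.] [656.1 181.9   0. ]
scene jar 0.25 [261. 271.] [483.1 148.8   0. ]
side 400.5691276160541 -0.001326120233112053 [282. 774. 605.]
side red_handle 0.42 [338. 193.] [ 484.4 -233.3   20. ]
side blue_handle 0.67 [269. 328.] [471.8 307.8  20. ]
side grey_handle 0.83 [293. 276.] [481.6 152.8  20. ]
side grey_handle 0.64 [340. 193.] [ 480.2 -234.6   20. ]
side red_cradle 0.73 [288. 281.] [492.4 154.3   0. ]
side blue_cradle 0.94 [340. 200.] [ 476.8 -231.8    0. ]
side grey_cradle 0.68 [268. 338.] [470.9 313.3   0. ]
side spare_cradle 0.81 [316. 219.] [ 510.2 -105.9    0. ]
side loupe 0.6 [317. 246.] [471.8   5.9   0. ]
side tape 0.59 [257. 207.] [681.8 -96.    0. ]
side jar 0.61 [216. 268.] [658.2 178.8   0. ]
wrist 346.66993046309926 -0.07983953123865159 [263. 572. 374.]
```

View pics/scene0.png

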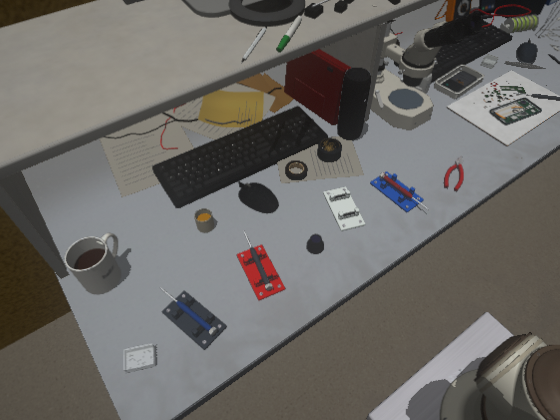

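View pics/wrist0.png

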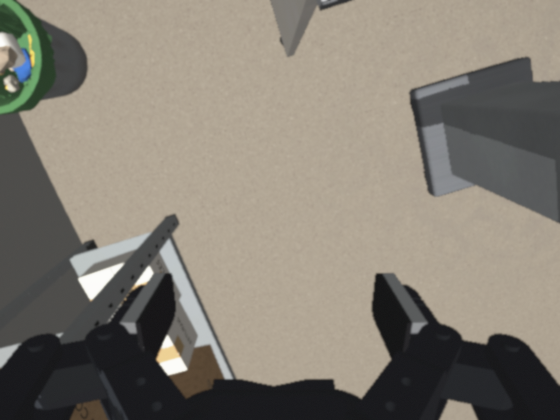

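View pics/side0.png

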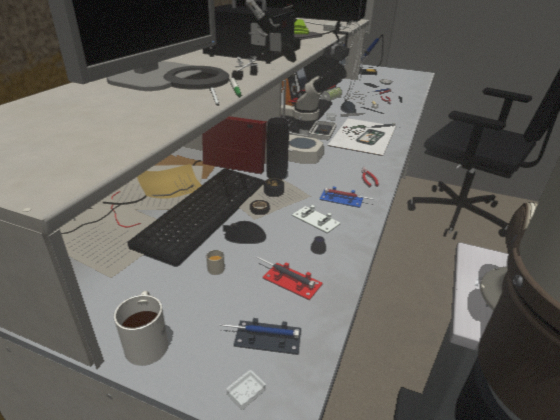

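The scene shows blue in the grey cradle (195,318), grey in the red cradle (260,268) and red in the blue cradle (397,190). The loupe is at (316,245), and the white cradle at (344,208) is empty. The side view agrees, and the wrist view shows the floor. I'll move the wrist camera over the left cradles.

>>> {"op": "servo_tool", "data": {
  "increments": [
    [1,0.04,0.035,0,0,0,-2.5],
    [1,0.08,0.07,0,0,0,-5],
    [1,0.12,0.105,0,0,0,-7.5],
    [1,0.16,0.14,0,0,0,-10],
    [1,0.2,0.175,0,0,0,-12.5],
    [1,0.24,0.21,0,0,0,-15],
    [1,0.28,0.245,0,0,0,-17.5],
    [1,0.31,0.275,0,0,0,-17.5],
    [1,0.31,0.275,0,0,0,-17.5],
    [1,0.31,0.275,0,0,0,-17.5]
  ]
}}

```text
clock: 2.9
position: [401.1, 240.5, 231.5]
ee_rot: [1.0, -0.0, 0.0, -0.0]
contact_force: [-0.8, 1.0, 0.5]
gripper_width: 85.3
grasp_force: 0.0
```

```bash
python3 - <<'E'
from h import *
st=arm.read_state(); print(np.round(st['position']),np.round(st['ee_rot'],3),st['clock'])
Z=dict(red_handle=20,blue_handle=20,grey_handle=20,red_cradle=0,grey_cradle=0,loupe=0,jar=0)
n='wrist'
im=arm.get_image(n); cv2.imwrite(f'pics/{n}1.png',im['color'][:,:,::-1]); np.save('w1.npy',dict(im=im,st=st),allow_pickle=True)
for k,z in Z.items():
    for d in arm.spot_point(n,k)[:2]: print(n,k,round(d['p'],2),np.round(d['centre']),toz(im,d['centre'],z,st).round(1))
E
```

```text
[401. 241. 231.] [ 1. -0.  0. -0.] 2.9
wrist blue_handle 0.75 [202. 110.] [468.5 310.9  20. ]
wrist grey_handle 0.74 [362.  90.] [487.4 153.1  20. ]
wrist grey_handle 0.45 [203. 108.] [470.4 309.2  20. ]
wrist red_cradle 0.62 [358.  96.] [481.9 152.    0. ]
wrist grey_cradle 0.9 [207. 107.] [470.9 308.9   0. ]
wrist loupe 0.55 [480. 115.] [465.6  16.8   0. ]
wrist jar 0.51 [200. 111.] [466.7 316.4   0. ]
```

View pics/wrist1.png

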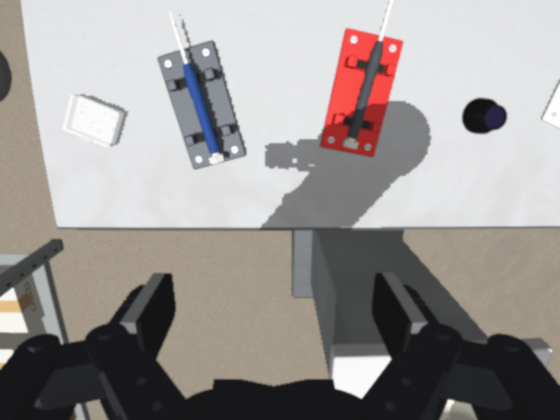

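The wrist view is clear: the blue driver lies in the grey cradle (202,108) with its blade pointing away, and the grey driver lies in the red cradle (361,93). The loupe is at (484,116). Next I'll fit the cradle corners.

```bash
cat >> h.py <<'E'
def rect(im,st,c):
    P=np.array([toz(im,p,6,st)[:2] for p in c]); ctr=P.mean(0)
    ax=(P[0]+P[1]-P[2]-P[3])/2; print('cradle',ctr.round(1),'L',np.linalg.norm(ax).round(1),'W',np.linalg.norm(P[1]-P[0]).round(1),np.linalg.norm(P[2]-P[3]).round(1),'ang',np.degrees(np.arctan2(ax[1],ax[0])).round(1))
def drv(im,st,tip,butt,z=20):
    a=toz(im,tip,z,st)[:2];b=toz(im,butt,z,st)[:2]; d=a-b; L=np.linalg.norm(d)
    print('driver L',L.round(1),'ctr54',(b+d/L*54).round(1),'ang',np.degrees(np.arctan2(d[1],d[0])).round(1))
E
python3 - <<'E'
from h import *
d=np.load('w1.npy',allow_pickle=True).item(); im,st=d['im'],d['st']
rect(im,st,[(159,55),(214,41),(245,154),(194,168)])
rect(im,st,[(346,29),(402,41),(374,157),(320,146)])
# sub-pixel red by colour
c=im['color'].astype(int); m=((c[:,:,0]>150)&(c[:,:,1]<90)).astype(np.uint8)
r=cv2.minAreaRect(np.argwhere(m)[:,::-1].astype(np.float32)); print(r, cv2.boxPoints(r).round(1).tolist())
drv(im,st,(171,12),(218,161)); drv(im,st,(390,-4),(350,147))
E
```

```text
cradle [471.8 312.1] L 117.0 W 57.1 57.5 ang 14.0
cradle [483.1 151. ] L 117.5 W 57.4 59.7 ang -10.2
((361.0567932128906, 92.73966979980469), (56.84455871582031, 118.59195709228516), 12.308015823364258) [[320.6000061035156, 144.60000610351562], [345.8999938964844, 28.700000762939453], [401.5, 40.900001525878906], [376.20001220703125, 156.6999969482422]]
driver L 146.7 ctr54 [469.6 311.2] ang 15.2
driver L 144.5 ctr54 [484.7 150.5] ang -12.1
```

>>> {"op": "servo_tool", "data": {
  "increments": [
    [1,0,0.05,0,0,0,0],
    [1,0,0.1,0,0,0,0],
    [1,0,0.15,0,0,0,0],
    [1,0,0.2,0,0,0,0],
    [1,0,0.25,0,0,0,0],
    [1,0,0.3,0,0,0,0],
    [1,0,0.35,0,0,0,0],
    [1,0,0.4,0,0,0,0],
    [1,0,0.4,0,0,0,0],
    [1,0,0.4,0,0,0,0]
  ]
}}

```text
clock: 4.55
position: [400.7, -159.4, 231.2]
ee_rot: [1.0, -0.0, -0.0, -0.0]
contact_force: [-0.8, -0.2, 0.6]
gripper_width: 85.3
grasp_force: 0.0
```

```bash
python3 - <<'E'
from h import *
st=arm.read_state(); print(np.round(st['position']),np.round(st['ee_rot'],3),st['clock'])
Z=dict(red_handle=20,blue_cradle=0,spare_cradle=0,loupe=0,tape=0)
n='wrist'
im=arm.get_image(n); cv2.imwrite(f'pics/{n}2.png',im['color'][:,:,::-1]); np.save('w2.npy',dict(im=im,st=st),allow_pickle=True)
for k,z in Z.items():
    for d in arm.spot_point(n,k)[:2]: print(n,k,round(d['p'],2),np.round(d['centre']),toz(im,d['centre'],z,st).round(1))
E
```

```text
[ 401. -159.  231.] [ 1. -0. -0. -0.] 4.55
wrist spare_cradle 0.7 [211.  66.] [511.3 -96.8   0. ]
wrist loupe 0.71 [104. 113.] [465.9  20.    0. ]
```

View pics/wrist2.png

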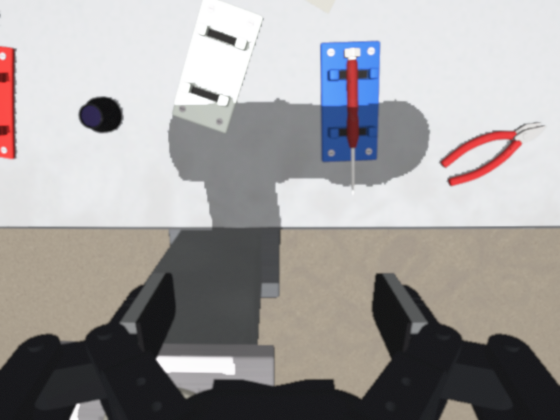

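Blue cradle corners are (320,42), (380,41), (377,161) and (322,162). The red driver in it has its butt at (351,47) and its tip at (353,190). The white cradle is at about (216,65).

```bash
python3 - <<'E'
from h import *
d=np.load('w2.npy',allow_pickle=True).item(); im,st=d['im'],d['st']
rect(im,st,[(320,42),(380,41),(377,161),(322,162)])
rect(im,st,[(203,-3),(262,14),(227,131),(174,116)])
drv(im,st,(353,192),(351,46))
c=im['color'].astype(int); m=((c[:,:,0]>60)&(c[:,:,1]<50)&(c[:,:,2]<60)).astype(np.uint8); m[:,:300]=0;m[:,400:]=0
r=cv2.minAreaRect(np.argwhere(m)[:,::-1].astype(np.float32)); print(r)
# saddle seat centres of white cradle (z 14): rough, black lugs pairs
for p in [(223,38),(209,93)]: print(toz(im,p,14,st).round(1))
E
```

```text
cradle [ 474.  -238.7] L 119.9 W 59.5 59.4 ang 2.9
cradle [ 510.2 -102.6] L 118.0 W 58.7 56.9 ang -18.1
driver L 144.0 ctr54 [ 473.8 -237.8] ang -175.8
((352.1097106933594, 108.47271728515625), (75.10785675048828, 11.150938987731934), 89.02897644042969)
[ 535.4 -111.8   14. ]
[484.4 -96.1  14. ]
```

>>> {"op": "servo_tool", "data": {
  "increments": [
    [1,0.037,0.04,0.03,0,0,-2],
    [1,0.073,0.0785,0.08,0,0,-3.5],
    [1,0.073,0.0785,0.12,0,0,-3.5],
    [1,0.073,0.0785,0.16,0,0,-3.5],
    [1,0.073,0.0785,0.19,0,0,-3.5],
    [1,0.073,0.0785,0.21,0,0,-3.5],
    [1,0.073,0.0785,0.221,0,0,-3.5],
    [1,0.073,0.0785,0.221,0,0,-3.5],
    [0,0.073,0.0785,0.221,0,0,-3.5],
    [0,0.073,0.0785,0.221,0,0,-3.5],
    [0,0.073,0.0785,0.221,0,0,-3.5],
    [0,0.073,0.0785,0.221,0,0,-3.5]
  ]
}}

```text
clock: 6.35
position: [473.9, -238.1, 10.7]
ee_rot: [1.0, 0.03, 0.0, 0.0]
contact_force: [-0.3, 0.7, 0.8]
gripper_width: 12.4
grasp_force: 0.7
```

>>> {"op": "servo_tool", "data": {
  "increments": [
    [0,0,0,0,0,0,0],
    [0,0,0,0,0,0,0],
    [0,0,0,0,0,0,0],
    [0,0,0,0,0,0,0]
  ]
}}

```text
clock: 6.85
position: [474.0, -238.2, 10.8]
ee_rot: [1.0, 0.03, 0.0, 0.0]
contact_force: [-0.9, -0.1, 5.7]
gripper_width: 9.7
grasp_force: 61.2
```

>>> {"op": "servo_tool", "data": {
  "increments": [
    [0,0,0,-0.02,0,0,0],
    [0,0,0,-0.05,0,0,0],
    [0,0.01,-0.03,-0.07,0,0,5],
    [0,0.022,-0.065,-0.07,0,0,11],
    [0,0.034,-0.1,-0.07,0,0,17],
    [0,0.0444,-0.133,-0.07,0,0,21.5],
    [0,0.0444,-0.133,-0.07,0,0,21.5],
    [0,0.0444,-0.133,-0.07,0,0,21.5]
  ]
}}

```text
clock: 7.85
position: [509.6, -102.8, 79.9]
ee_rot: [0.988, -0.156, -0.0, 0.0]
contact_force: [-0.6, -1.0, 0.6]
gripper_width: 9.3
grasp_force: 60.5
```

```bash
python3 - <<'E'
from h import *
im=arm.get_image('scene'); cv2.imwrite('pics/s3.png',cv2.resize(im['color'][130:260,270:450,::-1],None,fx=4,fy=4))
E
```

```text
(no output)
```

View pics/s3.png

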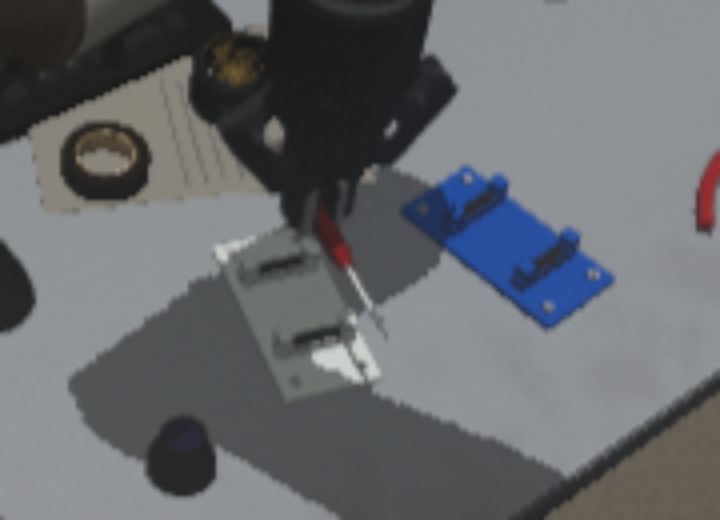

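The red driver is held and level, with its blade toward the robot, and the blue cradle is empty. Lowering it into the spare cradle.

>>> {"op": "servo_tool", "data": {
  "increments": [
    [0,0,0,0.03,0,0,0],
    [0,0,0,0.055,0,0,0],
    [0,0,0,0.066,0,0,0],
    [0,0,0,0.069,0,0,0],
    [0,0,0,0.069,0,0,0],
    [1,0,0,0.069,0,0,0],
    [1,0,0,0.069,0,0,0],
    [1,0,0,0.069,0,0,0],
    [1,0,0,0.05,0,0,0],
    [1,0,0,0,0,0,0],
    [1,0,0,-0.05,0,0,0],
    [1,0,0,-0.06,0,0,0]
  ]
}}

```text
clock: 9.4
position: [512.2, -102.6, 144.3]
ee_rot: [0.988, -0.156, 0.004, -0.001]
contact_force: [0.6, 0.3, 0.1]
gripper_width: 85.4
grasp_force: 0.0
```

>>> {"op": "servo_tool", "data": {
  "increments": [
    [1,-0.018,-0.042,0,0,0,-3.6],
    [1,-0.036,-0.084,0,0,0,-7.2],
    [1,-0.054,-0.127,0,0,0,-10.8],
    [1,-0.073,-0.17,0,0,0,-14.5],
    [1,-0.091,-0.212,0,0,0,-18],
    [1,-0.11,-0.254,0,0,0,-21.8],
    [1,-0.129,-0.297,0,0,0,-25.4],
    [1,-0.147,-0.339,0,0,0,-29],
    [1,-0.166,-0.3814,0,0,0,-32.7],
    [1,-0.166,-0.3814,0,0,0,-32.7],
    [1,-0.166,-0.3814,0,0,0,-32.7]
  ]
}}

```text
clock: 10.78
position: [469.5, 310.8, 139.3]
ee_rot: [0.992, 0.128, -0.001, 0.001]
contact_force: [-0.3, -1.0, 0.4]
gripper_width: 85.3
grasp_force: 0.0
```

```bash
python3 - <<'E'
from h import *
st=arm.read_state(); print(np.round(st['position'],1),R.from_quat(st['ee_rot']).as_matrix()[:,0].round(3))
im=arm.get_image('scene'); cv2.imwrite('pics/s4.png',cv2.resize(im['color'][130:260,270:450,::-1],None,fx=4,fy=4))
for k in ['red_handle','spare_cradle']:
  for d in arm.spot_point('scene',k)[:1]: print(k,d['p'],toz(im,d['centre'],20,st).round(1))
E
```

```text
[469.5 310.8 139.3] [ 0.967  0.253 -0.002]
```

View pics/s4.png

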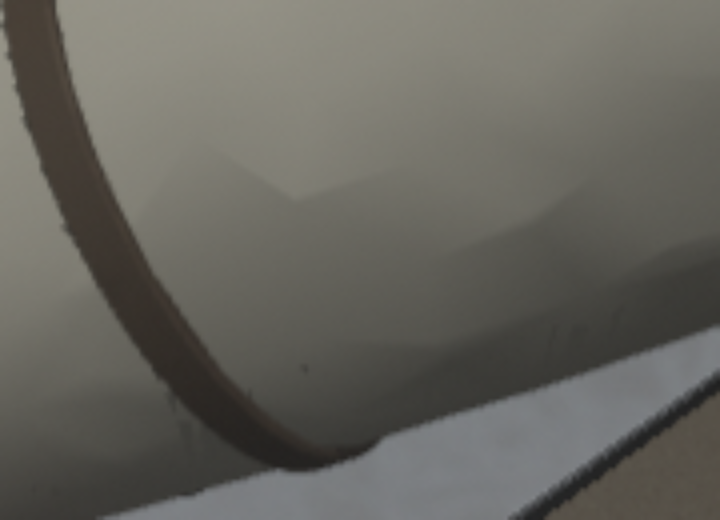

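The arm hides the spare cradle in that picture, so I'll check it later. Grasping blue now.

>>> {"op": "servo_tool", "data": {
  "increments": [
    [1,0,0,0.04,0,0,0],
    [1,0,0,0.08,0,0,0],
    [1,0,0,0.11,0,0,0],
    [1,0,0,0.125,0,0,0],
    [1,0,0,0.129,0,0,0],
    [1,0,0,0.129,0,0,0],
    [0,0,0,0.129,0,0,0],
    [0,0,0,0.129,0,0,0],
    [0,0,0,0.129,0,0,0],
    [0,0,0,0.129,0,0,0],
    [0,0,0,0.129,0,0,0],
    [0,0,0,0.129,0,0,0]
  ]
}}

```text
clock: 12.42
position: [470.3, 311.6, 11.7]
ee_rot: [0.992, 0.128, 0.0, -0.0]
contact_force: [-1.1, 0.2, 3.6]
gripper_width: 9.3
grasp_force: 61.1
```

>>> {"op": "servo_tool", "data": {
  "increments": [
    [0,0,0,0,0,0,0],
    [0,0,0,-0.03,0,0,0],
    [0,0,0,-0.07,0,0,0],
    [0,0,0,-0.09,0,0,0],
    [0,0,0,-0.09,0,0,0]
  ]
}}

```text
clock: 13.05
position: [470.7, 312.0, 102.4]
ee_rot: [0.992, 0.128, 0.001, -0.001]
contact_force: [-1.1, -0.3, -1.2]
gripper_width: 9.7
grasp_force: 60.7
```

>>> {"op": "servo_tool", "data": {
  "increments": [
    [0,-0.0113,0.0444,0,0,0,1],
    [0,-0.0226,0.0888,0,0,0,2],
    [0,-0.034,0.1332,0,0,0,3],
    [0,-0.0453,0.1776,0,0,0,4],
    [0,-0.0566,0.222,0,0,0,5],
    [0,-0.068,0.2664,0,0,0,6],
    [0,-0.0792,0.3108,0,0,0,7],
    [0,-0.0905,0.3552,0,0,0,8],
    [0,-0.1018,0.3997,0,0,0,9],
    [0,-0.113,0.444,0,0,0,10],
    [0,-0.1245,0.4885,0,0,0,11],
    [0,-0.1358,0.533,0,0,0,12.2]
  ]
}}

```text
clock: 14.55
position: [472.7, -239.9, 99.4]
ee_rot: [1.0, 0.021, -0.001, -0.001]
contact_force: [0.2, 1.6, 0.3]
gripper_width: 9.2
grasp_force: 60.7
```

>>> {"op": "servo_tool", "data": {
  "increments": [
    [0,0,0,0,0,0,0],
    [0,0,0,0,0,0,0],
    [0,0,0,0,0,0,0]
  ]
}}

```text
clock: 14.92
position: [473.5, -237.6, 100.7]
ee_rot: [1.0, 0.022, -0.001, -0.0]
contact_force: [0.4, -0.4, 0.0]
gripper_width: 9.3
grasp_force: 60.7
```

```bash
python3 - <<'E'
from h import *
st=arm.read_state(); print(np.round(st['position'],1),R.from_quat(st['ee_rot']).as_matrix()[:,0].round(3))
a=arm.get_image('scene')['color'][130:280,270:450,::-1]; b=arm.get_image('wrist')['color'][::,:,::-1]
a=cv2.resize(a,(504,420)); cv2.imwrite('pics/s5.png',cv2.resize(np.hstack([a,b]),(800,316)))
E
```

```text
[ 473.5 -237.6  100.7] [ 0.999  0.045 -0.001]
```

View pics/s5.png

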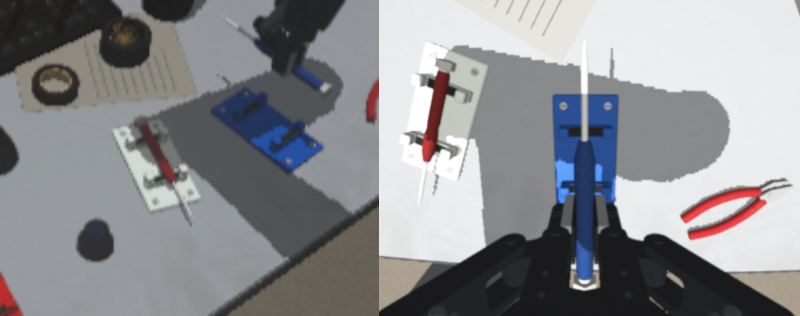

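Red lies properly in the spare cradle, and blue is held straight above the empty blue cradle. Lowering it.

>>> {"op": "servo_tool", "data": {
  "increments": [
    [0,0,0,0.04,0,0,0],
    [0,0,0,0.07,0,0,0],
    [0,0,0,0.084,0,0,0],
    [0,0,0,0.089,0,0,0],
    [0,0,0,0.089,0,0,0],
    [1,0,0,0.089,0,0,0],
    [1,0,0,0.089,0,0,0],
    [1,0,0,0.089,0,0,0],
    [1,0,0,0.07,0,0,0],
    [1,0,0,0.02,0,0,0],
    [1,0,0,-0.03,0,0,0],
    [1,0,0,-0.03,0,0,0]
  ]
}}

```text
clock: 16.52
position: [476.7, -239.4, 135.9]
ee_rot: [1.0, 0.022, 0.005, 0.001]
contact_force: [0.1, 0.6, 0.1]
gripper_width: 85.3
grasp_force: 0.0
```

>>> {"op": "servo_tool", "data": {
  "increments": [
    [1,0.003,-0.043,0,0,0,1.5],
    [1,0.006,-0.086,0,0,0,3],
    [1,0.009,-0.13,0,0,0,4.6],
    [1,0.012,-0.173,0,0,0,6],
    [1,0.015,-0.216,0,0,0,7.6],
    [1,0.018,-0.259,0,0,0,9.2],
    [1,0.022,-0.302,0,0,0,10.7],
    [1,0.025,-0.345,0,0,0,12.2],
    [1,0.028,-0.3886,0,0,0,13.8],
    [1,0.028,-0.3886,0,0,0,13.8],
    [1,0.028,-0.3886,0,0,0,13.8],
    [1,0.028,-0.3886,0,0,0,13.8]
  ]
}}

```text
clock: 18.02
position: [484.6, 149.7, 130.9]
ee_rot: [0.995, -0.099, -0.0, 0.0]
contact_force: [0.1, 0.1, -1.2]
gripper_width: 85.5
grasp_force: 0.0
```

>>> {"op": "servo_tool", "data": {
  "increments": [
    [1,0,0,0.04,0,0,0],
    [1,0,0,0.08,0,0,0],
    [1,0,0,0.11,0,0,0],
    [1,0,0,0.118,0,0,0],
    [1,0,0,0.119,0,0,0],
    [1,0,0,0.119,0,0,0],
    [0,0,0,0.119,0,0,0],
    [0,0,0,0.119,0,0,0],
    [0,0,0,0.119,0,0,0],
    [0,0,0,0.119,0,0,0],
    [0,0,0,0.119,0,0,0],
    [0,0,0,0.119,0,0,0]
  ]
}}

```text
clock: 19.52
position: [485.1, 150.9, 12.6]
ee_rot: [0.995, -0.099, 0.0, -0.0]
contact_force: [-1.3, 0.6, 4.4]
gripper_width: 9.7
grasp_force: 60.8
```

>>> {"op": "servo_tool", "data": {
  "increments": [
    [0,0,0,0,0,0,0],
    [0,0,0,-0.03,0,0,0],
    [0,0,0,-0.07,0,0,0],
    [0,0,0,-0.09,0,0,0],
    [0,0,0,-0.09,0,0,0]
  ]
}}

```text
clock: 20.15
position: [485.7, 151.3, 103.3]
ee_rot: [0.995, -0.099, 0.001, -0.001]
contact_force: [-0.9, -0.2, -0.7]
gripper_width: 9.4
grasp_force: 60.3
```

>>> {"op": "servo_tool", "data": {
  "increments": [
    [0,-0.01,-0.03,0,0,0,-5],
    [0,-0.02,-0.062,0,0,0,-10],
    [0,-0.03,-0.093,0,0,0,-15],
    [0,-0.038,-0.124,0,0,0,-20],
    [0,-0.0471,-0.1541,0,0,0,-25.3],
    [0,-0.0471,-0.1541,0,0,0,-25.3],
    [0,-0.0471,-0.1541,0,0,0,-25.3],
    [0,-0.0471,-0.1541,0,0,0,-25.3]
  ]
}}

```text
clock: 21.15
position: [468.8, 310.0, 101.6]
ee_rot: [0.993, 0.121, -0.001, 0.0]
contact_force: [0.1, 0.4, 0.8]
gripper_width: 9.2
grasp_force: 60.3
```

>>> {"op": "servo_tool", "data": {
  "increments": [
    [0,0,0,0.04,0,0,0],
    [0,0,0,0.07,0,0,0],
    [0,0,0,0.084,0,0,0],
    [0,0,0,0.089,0,0,0],
    [0,0,0,0.089,0,0,0],
    [1,0,0,0.089,0,0,0],
    [1,0,0,0.089,0,0,0],
    [1,0,0,0.089,0,0,0],
    [1,0,0,0.07,0,0,0],
    [1,0,0,0.02,0,0,0],
    [1,0,0,-0.03,0,0,0],
    [1,0,0,-0.03,0,0,0]
  ]
}}

```text
clock: 22.65
position: [471.2, 313.3, 137.3]
ee_rot: [0.993, 0.122, 0.004, -0.003]
contact_force: [-0.8, 1.1, 0.3]
gripper_width: 85.6
grasp_force: 0.0
```

>>> {"op": "servo_tool", "data": {
  "increments": [
    [1,-0.0067,0.0457,0,0,0,3.5],
    [1,-0.0134,0.0913,0,0,0,7],
    [1,-0.02,0.137,0,0,0,10.7],
    [1,-0.0268,0.1827,0,0,0,14.2],
    [1,-0.0335,0.228,0,0,0,17.8],
    [1,-0.04,0.274,0,0,0,21.3],
    [1,-0.047,0.32,0,0,0,25],
    [1,-0.0536,0.3654,0,0,0,28.4],
    [1,-0.0603,0.4111,0,0,0,32],
    [1,-0.0603,0.4111,0,0,0,32],
    [1,-0.0603,0.4111,0,0,0,32],
    [1,-0.0603,0.4111,0,0,0,32]
  ]
}}

```text
clock: 24.15
position: [509.7, -101.4, 132.1]
ee_rot: [0.988, -0.156, -0.0, -0.0]
contact_force: [-0.2, 0.1, -0.2]
gripper_width: 85.4
grasp_force: 0.0
```

>>> {"op": "servo_tool", "data": {
  "increments": [
    [1,0,0,0.04,0,0,0],
    [1,0,0,0.08,0,0,0],
    [1,0,0,0.11,0,0,0],
    [1,0,0,0.118,0,0,0],
    [1,0,0,0.119,0,0,0],
    [1,0,0,0.119,0,0,0],
    [0,0,0,0.119,0,0,0],
    [0,0,0,0.119,0,0,0],
    [0,0,0,0.119,0,0,0],
    [0,0,0,0.119,0,0,0],
    [0,0,0,0.119,0,0,0],
    [0,0,0,0.119,0,0,0]
  ]
}}

```text
clock: 25.65
position: [510.0, -102.4, 13.6]
ee_rot: [0.988, -0.157, 0.0, 0.0]
contact_force: [-1.2, 0.8, 4.0]
gripper_width: 9.5
grasp_force: 61.0
```

>>> {"op": "servo_tool", "data": {
  "increments": [
    [0,0,0,0,0,0,0],
    [0,0,0,-0.03,0,0,0],
    [0,0,0,-0.07,0,0,0],
    [0,0,0,-0.09,0,0,0],
    [0,0,0,-0.09,0,0,0]
  ]
}}

```text
clock: 26.28
position: [510.8, -102.2, 104.3]
ee_rot: [0.988, -0.157, 0.002, -0.001]
contact_force: [-0.7, -0.2, -0.5]
gripper_width: 9.6
grasp_force: 60.5
```

>>> {"op": "servo_tool", "data": {
  "increments": [
    [0,-0.017,-0.039,0,0,0,-1.2],
    [0,-0.035,-0.078,0,0,0,-2.5],
    [0,-0.052,-0.117,0,0,0,-3.7],
    [0,-0.07,-0.156,0,0,0,-5],
    [0,-0.087,-0.195,0,0,0,-6.2],
    [0,-0.1047,-0.2331,0,0,0,-7.5],
    [0,-0.1047,-0.2331,0,0,0,-7.5],
    [0,-0.1047,-0.2331,0,0,0,-7.5],
    [0,-0.1047,-0.2331,0,0,0,-7.5]
  ]
}}

```text
clock: 27.4
position: [482.1, 150.7, 102.6]
ee_rot: [0.996, -0.092, -0.001, 0.0]
contact_force: [0.6, 0.2, 0.5]
gripper_width: 9.2
grasp_force: 60.5
```

>>> {"op": "servo_tool", "data": {
  "increments": [
    [0,0,0,0.04,0,0,0],
    [0,0,0,0.07,0,0,0],
    [0,0,0,0.084,0,0,0],
    [0,0,0,0.09,0,0,0],
    [0,0,0,0.09,0,0,0],
    [1,0,0,0.09,0,0,0],
    [1,0,0,0.09,0,0,0],
    [1,0,0,0.09,0,0,0],
    [1,0,0,0.07,0,0,0],
    [1,0,0,0.02,0,0,0],
    [1,0,0,-0.04,0,0,0],
    [1,0,0,-0.09,0,0,0]
  ]
}}

```text
clock: 28.9
position: [482.5, 151.8, 195.8]
ee_rot: [0.996, -0.092, 0.001, -0.001]
contact_force: [1.1, 0.9, -0.1]
gripper_width: 85.3
grasp_force: 0.0
```

>>> {"op": "servo_tool", "data": {
  "increments": [
    [1,-0.05,0,-0.03,0,0,0],
    [1,-0.1,-0.03,-0.03,0,0,0],
    [1,-0.1,-0.06,-0.03,0,0,0],
    [1,-0.1,-0.06,-0.03,0,0,0],
    [1,-0.1,-0.06,-0.03,0,0,0]
  ]
}}

```text
clock: 29.52
position: [394.8, 228.6, 223.0]
ee_rot: [0.996, -0.092, -0.0, 0.0]
contact_force: [0.3, -0.3, -0.3]
gripper_width: 85.5
grasp_force: 0.0
```

```bash
python3 - <<'E'
from h import *
st=arm.read_state(); print(np.round(st['position'],1),st['clock'])
im=arm.get_image('wrist'); np.save('w3.npy',dict(im=im,st=st),allow_pickle=True)
for k in ['red_handle','grey_handle','red_cradle','grey_cradle','loupe']:
  for d in arm.spot_point('wrist',k)[:2]: print(k,round(d['p'],2),toz(im,d['centre'],20 if 'handle' in k else 0,st).round(1))
im2=arm.get_image('scene')
for k in ['blue_handle','blue_cradle','red_handle','grey_handle','loupe','tape','jar']:
  for d in arm.spot_point('scene',k)[:2]: print(k,round(d['p'],2),toz(im2,d['centre'],20 if 'handle' in k else 0,st).round(1))
cv2.imwrite('pics/w6.png',im['color'][:,:,::-1])
cv2.imwrite('pics/s6.png',cv2.resize(im2['color'][130:380,150:470,::-1],None,fx=2.4,fy=2.4,interpolation=cv2.INTER_CUBIC))
E
```

```text
[394.8 228.6 223. ] 29.525
red_handle 0.67 [480.6 150.1  20. ]
grey_handle 0.89 [471.3 311.5  20. ]
red_cradle 0.6 [482.7 153.7   0. ]
grey_cradle 0.56 [470.6 313.    0. ]
loupe 0.74 [463.7  20.1   0. ]
red_handle 0.41 [484.1 150.7  20. ]
```

View pics/w6.png

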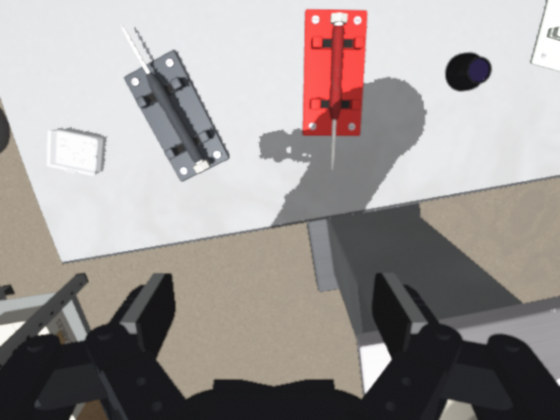

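View pics/s6.png

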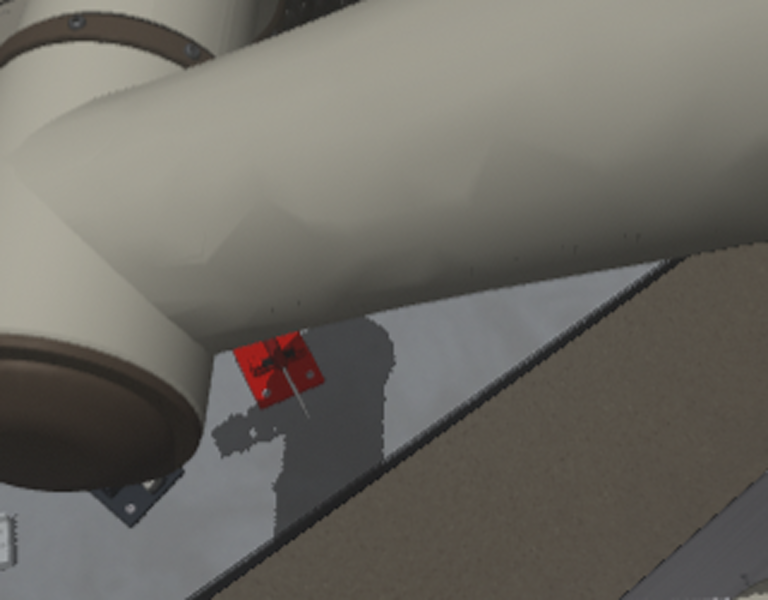

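The wrist view shows grey seated in the grey cradle (175,113) and red seated in the red cradle (336,68), and the loupe has not moved. The scene view is blocked by the arm. I'll look at blue with the wrist camera.

>>> {"op": "servo_tool", "data": {
  "increments": [
    [1,0.009,0.048,0,0,0,0],
    [1,0.018,0.096,0,0,0,0],
    [1,0.027,0.144,0,0,0,0],
    [1,0.036,0.191,0,0,0,0],
    [1,0.045,0.239,0,0,0,0],
    [1,0.053,0.287,0,0,0,0],
    [1,0.062,0.335,0,0,0,0],
    [1,0.071,0.382,0,0,0,0],
    [1,0.071,0.382,0,0,0,0],
    [1,0.071,0.382,0,0,0,0]
  ]
}}

```text
clock: 31.48
position: [395.0, -159.5, 223.2]
ee_rot: [0.996, -0.092, -0.0, -0.0]
contact_force: [-0.8, -0.1, -0.0]
gripper_width: 85.5
grasp_force: 0.0
```

```bash
python3 - <<'E'
from h import *
st=arm.read_state(); print(np.round(st['position'],1),st['clock'])
im=arm.get_image('wrist')
for k in ['blue_handle','blue_cradle','loupe']:
  for d in arm.spot_point('wrist',k)[:2]: print(k,round(d['p'],2),toz(im,d['centre'],20 if 'handle' in k else 0,st).round(1))
im2=arm.get_image('side')
for k in ['red_handle','grey_handle','loupe','tape','jar']:
  for d in arm.spot_point('side',k)[:1]: print(k,round(d['p'],2),toz(im2,d['centre'],20 if 'handle' in k else 0,st).round(1))
cv2.imwrite('pics/w7.png',im['color'][:,:,::-1])
E
```

```text
[ 395.  -159.5  223.2] 31.475
blue_handle 0.64 [ 474.  -238.5   20. ]
blue_cradle 0.81 [ 474.7 -239.9    0. ]
loupe 0.86 [464.7  23.7   0. ]
red_handle 0.64 [491.2 156.1  20. ]
grey_handle 0.97 [471.  310.8  20. ]
loupe 0.54 [467.9  15.9   0. ]
tape 0.85 [670.8 -90.1   0. ]
jar 0.82 [659.7 178.    0. ]
```

View pics/w7.png

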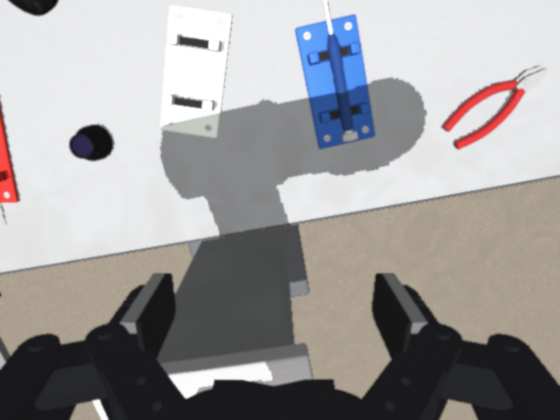

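Blue is seated and centred in the blue cradle (340,80), and the white cradle is empty again. All three are placed, so I'm handing in.

```bash
python3 -c "
from bench import arm
print(arm.job_done())"
```

```text
the job is handed in; nothing more can be done
None
```

The job is handed in at about 31.5 s with no verdict returned: my last pictures show the red, blue and grey drivers each lying centred in its own cradle, and the loupe, tape and jar where they stood as closely as I could measure.

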